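# Set the brake dial of a lift motor to its index mark

## Robot

A 6-joint arm with a two-finger parallel gripper is mounted at the origin on the work surface. World frame = base frame: x ahead of the robot, y to its left, z up, the work surface at z = 0. Lengths are in m, angles in degrees, forces in N, time in s.
With the tool pointing down it reaches from about 0.35 to 0.875 m from the base axis. Payload 4.2 kg.
Tool frame: the origin (TCP) lies midway between the tips of the shut fingers; the grasp point (between the pads) lies 19 mm behind it; z points along the fingers, y is the line along which they close (so a half turn about z gives the same grasp; the last joint's range is limited). The gripper opens to 87 mm and grips with 3 to 60 N. Pads are 19 mm wide; open, the fingers measure 117 mm over their backs; the gripper's body (75 mm by 190 mm) begins 51 mm behind the grasp point.
Start: joints at [-60.928, 22.042, 0.453, 0, -68.411, -14.817], TCP at [0.154, -0.606, 0.223] pointing down, gripper open.
Joint ranges: [-179.83, 179.83], [-69.29, 118.12], [-61.27, 80.66], [-181.25, 117.63], [-171.15, -9.14], [-177.46, 177.46]. Speed limits (degrees/s): [159.86, 159.86, 180, 180, 180, 180].

## Interface

Orientations are given as [roll, pitch, yaw] about the fixed x, y, z axes, in that order (R = Rz(yaw) Ry(pitch) Rx(roll)).
In Python, from workcell import env gives the robot as it stands. The module is installed in compiled form; this text tells all that it offers. Calls block until the motion is done:
- env.goto(position, orientation): joint-space move of the TCP to a pose.
- env.move_straight(position, rotation=None, rate=0.15, force_limit=None): straight line of the TCP; rotation=None keeps the orientation; rate is the mean speed in m/s. With force_limit (N) it stops when the force on the tool has changed by that much, and returns True; else False.
- env.set_joints(angles): joint-space move.
- env.gripper_to(opening, grasp_force=None): opening from 0.0 (shut) to 1.0 (fully open); grasp_force is the grip in N (None keeps the last); returns when the fingers have stopped.
- env.dwell(seconds).
- env.inverse_kinematics(position, orientation): joint angles nearest the present ones, or None.
- env.read_state(): the state.
- env.grab_frame(name): name is "scene" or "top" or "wrist"; returns a dict with "image" (420x560x3 uint8, blue, green, red), "fx", "fy", "cx", "cy" (pixels), "position" and "orientation" of the camera in the world. Camera axes: x right, y up, looking along -z (the intrinsics and any distortion apply to the point x, -y, -z); pixel columns grow to the right and rows downward; lengths in m; the calibration is good to about 2 mm. The wrist camera is an equidistant fisheye: a pixel r from the principal point sees the ray r / f radians off the axis. A picture is of the moment at which its call begins. There is no depth.
A pose or a line that the arm cannot do raises env.Unreachable and nothing moves.
- env.close_job(): hands the job in; it is judged then, once.
Trained networks look in a picture, given as the dict that the camera call returned (one of the last four; its "shot" number tells which), for a name from the list of things; names that differ only in an ending like _2 or _b are one class to them, and where a whole thing is asked for, a point or a joint stands for the part that bears it (a point fixed in the world has none). Each returns a list of dicts, best first, with "score" (0 to 1); they miss things now and then, are a little off and sometimes report something else, mostly with a low value. They report only what shows in the picture. A call takes as long as a camera call. They do not tell look-alikes from the thing itself.
- env.search_frame(picture, thing): "xyz" ([x, y, z] in m, in world coordinates, good to about 4 mm: the middle of the surface that is visible of it).
- env.trace(picture, thing): "mask" (420x560 bool, what is visible of it).
The state is a dict: "clock": time; "joint_positions": joint angles; "qvel": joint speeds; "joint_torque": joint torques, N m; "position": TCP position; "tool_rot": TCP orientation; "force": force on the tool from outside, world axes, zero at the start; "wrist_torque": the same for the moment, N m; "opening": opening from 0.0 (shut) to 1.0 (fully open); "finger_force": force on a finger pad.
Only numpy, scipy, OpenCV 4.12 (cv2) and the standard library are available. Lean on these libraries where they do the work, as an engineer would, in place of code of your own. Each camera call takes 0.05 s, during which the arm holds its last target. There are 200 camera calls.

## Task

Lift the loose steel guard off the brake unit by its knob and set it down, without dropping it, open side down and wholly on the rubber mat. Then turn the black dial that it covered clockwise until its white pointer lines up with the raised arrowhead on the brake's face, to within half a scale division; it is too far for one twist, so let go partway and take a fresh hold. Let go, and leave the can, mallet and spanner where they lie.

Things in the scene. Friction and masses are not known exactly. Their poses are not given: they have to be found in the camera images.
- brake: The blue round brake unit, fixed to the bench: 188 mm across, 110 mm high to its flat top face, upright; a terminal box 85 mm wide and 87 mm high sticks out 142 mm from the axis along +x. Origin: on its axis at bench level. Its x axis points from the axis to the index arrowhead; z up.
- index_tip (a point): Tip of the aluminium index arrowhead (14 mm long, 4 mm high) that stands on the brake's top face and points inwards at the dial; 43.5 mm from the dial's axis, 114 mm above the bench. Scale lines lie every 10 degrees around the dial.
- dial (a joint): Angle of the dial about its upright axis: 0 at its stop, grows clockwise seen from above, up to 4.2 at the other stop; it reads 3.0 when the pointer is on the index. It starts between 0.1 and 0.8. It stays where it is left; about 0.12 N m to turn.
- dial_grip (a point): Point on the dial's axis at the height to grip, 142 mm above the bench. The dial is a black knurled round grip 48 mm across (top 155 mm above the bench) on a flat skirt 80 mm across whose top is 116 mm above the bench. The point's x axis points along the pointer.
- dial_pointer (a point): Outer end of the white pointer line on the dial's skirt, 39.5 mm from the axis, 117 mm above the bench.
- guard: The loose guard: a round steel cap 126 mm across and 56 mm high, 3 mm wall, open below, with an upright black round knob 30 mm across and 34 mm high on top; about 0.22 kg. It starts on the brake's top face over the dial; the dial rises 45 mm inside it. Origin: centre of its open lower rim; z up.
- guard_grip (a point): Point on the axis of the guard's knob to grip, 80 mm above its lower rim, 24 mm above its flat top.
- mat: Black rubber mat, 260 x 260 x 4 mm, fixed flat on the bench on the other side from the brake. Origin: centre of its underside; x and y along its edges.
- spray_can: Bystander: upright aerosol can, 64 mm across, 190 mm high. Origin at its base.
- mallet: Bystander: mallet with a rubber head lying on the bench, about 300 mm long.
- spanner: Bystander: steel spanner lying on the bench, about 200 mm long.
Things that resemble listed ones, but are neither listed nor needed, are in the scene too. There is more than one size of the guard; the one meant has the size given above.

How it is judged:
By the outcome, as a careful person would: the job done as asked, in the order asked, and still so for the second after the job is handed in, with the robot touching nothing.
It also fails if it takes over 64 s, if anything falls off the work surface, if the arm or the gripper's body presses on something with over 40 N, if the wrist force passes 120 N, or if a joint passes its speed limit or range.

## Working session

There is one attempt and no reset: what is moved stays moved. The work goes in short steps, each a Python script; the robot and the scene stay as the last script left them, time stands still between calls to the robot, and variables do not carry over. Pictures are saved under pics/ and viewed, at most 10 in all, crops included, and the job is handed in when it is done.

```bash
mkdir -p pics; cat > h.py <<'E'
import numpy as np, cv2
from scipy.spatial.transform import Rotation as R
from workcell import env
def cam(f):
    o=f["orientation"]
    return np.array(f["position"]), R.from_euler('xyz',o,degrees=True).as_matrix()
def ray(f,u,v):
    p,M=cam(f); return p, M@np.array([(u-f["cx"])/f["fx"],-(v-f["cy"])/f["fy"],-1])
def onz(f,u,v,z):
    p,d=ray(f,u,v); return p+d*(z-p[2])/d[2]
def proj(f,X):
    p,M=cam(f); c=M.T@(np.array(X)-p); return f["cx"]+f["fx"]*c[0]/-c[2], f["cy"]+f["fy"]*(-c[1])/-c[2]
E
python3 - <<'E'
from h import *
fs={n:env.grab_frame(n) for n in("scene","top")}
cv2.imwrite("pics/a.png",cv2.resize(fs["top"]["image"],(800,600)))
cv2.imwrite("pics/b.png",cv2.resize(fs["scene"]["image"],(800,600)))
for n,f in fs.items():
    print(n,[f[k] for k in("fx","fy","cx","cy","position","orientation")],[k for k in f])
    for t in("guard","guard_grip","brake","mat","dial","spray_can","mallet","spanner","index_tip"):
        print(t,[(np.round(d["xyz"],3).tolist(),round(d["score"],2),[int(a) for a in proj(f,d["xyz"])]) for d in env.search_frame(f,t)][:4])
print(env.read_state()["clock"],env.read_state()["tool_rot"])
E
```

```text
scene [463.0628954478809, 463.0628954478809, 282.91223763853344, 203.33131570459093, array([1.40686688, 0.81890314, 1.0269799 ]), array([ 5.27741276e+01, -1.76846410e-02,  1.37570816e+02])] ['image', 'fx', 'fy', 'cx', 'cy', 'position', 'orientation', 'shot']
guard [([0.806, -0.275, 0.077], 0.87, [194, 210]), ([0.515, -0.198, 0.164], 0.79, [274, 165]), ([0.562, -0.177, 0.072], 0.25, [268, 195])]
guard_grip [([0.514, -0.198, 0.161], 0.93, [275, 166])]
brake [([0.562, -0.18, 0.071], 0.83, [268, 194]), ([0.521, 0.172, 0.007], 0.73, [351, 254])]
mat [([0.522, 0.173, 0.009], 0.61, [351, 254])]
dial []
spray_can [([0.577, 0.488, 0.022], 0.69, [427, 319]), ([0.805, -0.018, 0.122], 0.66, [242, 237])]
mallet [([0.577, 0.488, 0.02], 0.68, [427, 320]), ([0.516, -0.198, 0.166], 0.41, [274, 164])]
spanner [([0.583, -0.479, 0.003], 0.68, [214, 177])]
index_tip [([0.558, -0.176, 0.072], 0.94, [270, 194])]
top [493.81585137253614, 493.81585137253614, 279.9605421822747, 219.26752418176886, array([ 0.36172605, -0.00389099,  1.49696766]), array([ 11.41773079,  -0.24674365, -91.1099894 ])] ['image', 'fx', 'fy', 'cx', 'cy', 'position', 'orientation', 'shot']
guard [([0.486, -0.214, 0.163], 0.93, [354, 270]), ([0.766, -0.297, 0.082], 0.87, [373, 178]), ([0.698, -0.156, 0.042], 0.68, [326, 204])]
guard_grip [([0.489, -0.211, 0.167], 0.89, [353, 269]), ([0.766, -0.302, 0.078], 0.75, [375, 178]), ([0.523, 0.475, 0.022], 0.72, [116, 267]), ([0.698, -0.156, 0.042], 0.68, [326, 204])]
brake [([0.509, -0.228, 0.109], 0.78, [356, 264]), ([0.491, -0.212, 0.168], 0.48, [354, 268])]
mat [([0.505, 0.164, 0.007], 0.89, [221, 271])]
dial []
spray_can [([0.767, -0.038, 0.181], 0.72, [287, 169])]
mallet [([0.522, 0.474, 0.025], 0.77, [116, 267])]
spanner [([0.574, -0.477, 0.01], 0.76, [431, 244])]
index_tip [([0.503, -0.227, 0.114], 0.76, [356, 266])]
1.0 [-1.79998303e+02  6.70493115e-04 -1.65741839e+02]
```

View pics/a.png

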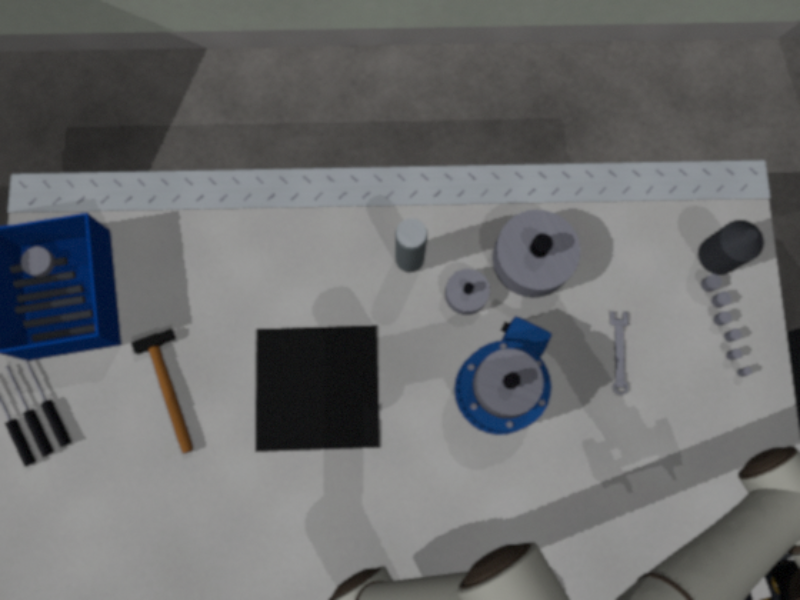

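View pics/b.png

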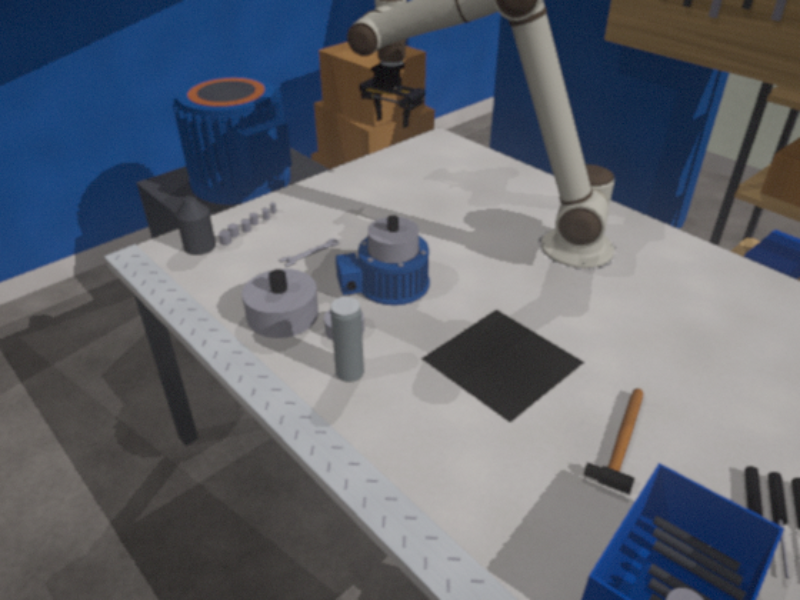

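Top view (800x600 px): candidates for the guard are the cap on the blue brake (510,380), a larger cap (538,252) and a smaller cap (467,291). The mat is at (318,388), the can at (411,245), the spanner at (620,352) and the mallet at (165,390). By the description I want the cap on the brake, with a diameter of 126 mm. Next I check its size and triangulate the knob.

```bash
python3 - <<'E'
from h import *
rays=[]
for n,(u0,v0) in {"top":(358,266),"scene":(275,156)}.items():
    f=env.grab_frame(n); g=cv2.cvtColor(f["image"],cv2.COLOR_BGR2GRAY)
    w=12; sub=g[v0-w:v0+w,u0-w:u0+w]; m=(sub<60).astype(np.uint8)
    nn,l,st,c=cv2.connectedComponentsWithStats(m); i=1+np.argmax(st[1:,4]); uv=c[i]+[u0-w,v0-w]
    print(n,uv,st[i]); rays.append(ray(f,*uv))
    crop=cv2.resize(f["image"][v0-60:v0+60,u0-70:u0+70],None,fx=4,fy=4,interpolation=cv2.INTER_CUBIC); cv2.imwrite(f"pics/c_{n}.png",crop)
    if n=="top":
        for d in env.trace(f,"guard"):
            ys,xs=np.where(d["mask"]); e=cv2.minEnclosingCircle(np.c_[xs,ys].astype(np.float32)); print("guard mask",e,d["score"],"diam mm at z=.166",2e3*e[1]/f["fx"]*(f["position"][2]-.166), onz(f,*e[0],.14))
    for d in env.trace(f,"mat")[:1]:
        c=cv2.boxPoints(cv2.minAreaRect(cv2.findContours(d["mask"].astype(np.uint8),0,2)[0][0])) if n=="top" else cv2.approxPolyDP(cv2.convexHull(np.argwhere(d["mask"])[:,::-1].astype(np.int32)),8,True)[:,0]
        print("mat",[np.round(onz(f,*q,.004)[:2],3).tolist() for q in c])
    print(onz(f,*uv,.185))
A=sum(np.eye(3)-np.outer(d,d)/(d@d) for p,d in rays); b=sum((np.eye(3)-np.outer(d,d)/(d@d))@p for p,d in rays)
print("knob",np.linalg.solve(A,b))
t,s=cv2.imread("pics/c_top.png"),cv2.imread("pics/c_scene.png")
cv2.imwrite("pics/c.png",cv2.resize(np.hstack([t,s]),(800,343)))
E
```

```text
top [358.06666667 265.95833333] [  6   7  13  11 120]
guard mask ((374.9096374511719, 177.94578552246094), 31.36174964904785) 0.69 diam mm at z=.166 169.05684286072355 [ 0.75089335 -0.28832101  0.14      ]
guard mask ((355.0626525878906, 268.4642028808594), 24.449304580688477) 0.67 diam mm at z=.166 131.79501427073308 [ 0.49379921 -0.21886156  0.14      ]
guard mask ((326.0, 204.046875), 16.078102111816406) 0.65 diam mm at z=.166 86.66969198571279 [ 0.67702364 -0.14580081  0.14      ]
mat [[0.642, 0.297], [0.637, 0.033], [0.374, 0.037], [0.379, 0.292]]
[ 0.49593259 -0.2200618   0.185     ]
scene [274.33333333 156.52380952] [ 8  8  8 10 63]
mat [[0.39, 0.293], [0.637, 0.288], [0.637, 0.035], [0.38, 0.041]]
[ 0.49996196 -0.21696683  0.185     ]
knob [ 0.49639719 -0.22074422  0.18177466]
```

View pics/c.png

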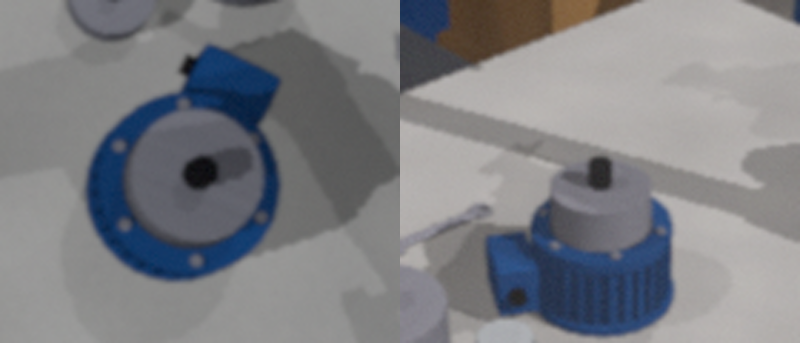

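The cap on the brake measures about 130 mm in the top view, against 169 and 87 mm for the others, so it is the right guard. Its knob is at about (0.497, -0.220), and the mat's centre is at about (0.508, 0.165).

```bash
python3 - <<'E'
from h import *
x,y=0.497,-0.2195
q0=np.array(env.read_state()["joint_positions"])
c=[(yw,env.inverse_kinematics([x,y,.28],[180,0,yw])) for yw in range(-180,180,30)]
c=[(abs(j[5]),yw,j) for yw,j in c if j is not None]; c.sort(key=lambda a:a[0]); print([(int(a),b) for a,b,_ in c])
yaw=c[0][1]
env.gripper_to(0.75)
env.goto([x,y,.28],[180,0,yaw])
env.move_straight([x,y,.2],rate=.2)
hit=env.move_straight([x,y,.171],rate=.08,force_limit=8); s=env.read_state(); print("hit",hit,s["position"])
env.gripper_to(0,40); s=env.read_state(); print(s["opening"]*87,s["finger_force"],s["force"],s["position"])
env.move_straight([x,y,.185],rate=.05)
env.move_straight([x,y,.27],rate=.12)
s=env.read_state(); print(s["opening"]*87,s["finger_force"],s["force"],s["clock"],s["joint_positions"])
f=env.grab_frame("scene"); cv2.imwrite("pics/d.png",f["image"][80:300,130:420])
E
```

```text
[(6, -90), (23, -120), (36, -60), (53, -150), (66, -30), (83, -180), (96, 0), (113, 150), (126, 30), (143, 120), (156, 60), (173, 90)]
hit False [ 0.4974699  -0.21971391  0.17166272]
29.093688842758073 39.99743001535535 [-1.52909402  0.32722553  1.75542015] [ 0.49647997 -0.21950336  0.17103725]
29.502924222824955 39.997441777959466 [-0.20924377  0.75531433 -2.37976814] 6.8917 [-6.72283313e+00  1.23033434e+01 -6.65335725e+00 -3.43877592e-02
 -7.11584223e+01  6.72335772e+00]
```

View pics/d.png

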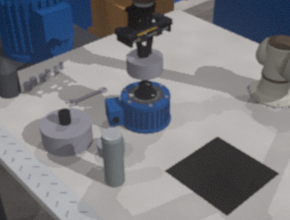

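The guard hangs from the gripper at (145,62), and the dial is bare on the brake at (145,90). Next I set the guard on the mat.

```bash
python3 - <<'E'
from h import *
X,Y=0.505,0.165
c=[(abs(j[5]),yw) for yw in range(-180,180,30) for j in [env.inverse_kinematics([X,Y,.2],[180,0,yw])] if j is not None]; print(sorted(c)[:3])
env.move_straight([X,Y,.27],rate=.2)
env.move_straight([X,Y,.09],rate=.15)
hit=env.move_straight([X,Y,.055],rate=.03,force_limit=5); s=env.read_state(); print("hit",hit,s["position"],s["force"],s["opening"]*87)
env.gripper_to(0.7); 
env.move_straight([X,Y,.2],rate=.15)
f=env.grab_frame("top"); im=f["image"]
u,v=[int(a) for a in proj(f,[.4965,-.22,.116])]; print(u,v)
cv2.imwrite("pics/e.png",np.hstack([cv2.resize(im[v-36:v+36,u-36:u+36],(396,396),interpolation=cv2.INTER_CUBIC),cv2.resize(im[200:340,150:290],(396,396))]))
for t in("dial","dial_pointer","index_tip","brake","guard"):
    print(t,[(np.round(d["xyz"],3).tolist(),round(d["score"],2)) for d in env.search_frame(f,t)][:3])
print(env.read_state()["clock"])
E
```

```text
[(np.float64(5.598815522914007), -60), (np.float64(24.401184477085984), -30), (np.float64(35.59881552291402), -90)]
hit True [0.50486085 0.16484374 0.06503294] [-0.81607519 -0.22463195  3.64314959] 29.27963026028878
354 268
dial [([0.49, -0.216, 0.121], 0.71)]
dial_pointer [([0.488, -0.217, 0.114], 0.65)]
index_tip [([0.496, -0.224, 0.113], 0.91)]
brake [([0.499, -0.228, 0.108], 0.79), ([0.588, 0.493, 0.025], 0.36)]
guard [([0.702, -0.156, 0.044], 0.85), ([0.497, 0.134, 0.057], 0.58), ([0.766, -0.295, 0.08], 0.55)]
13.3667
```

View pics/e.png

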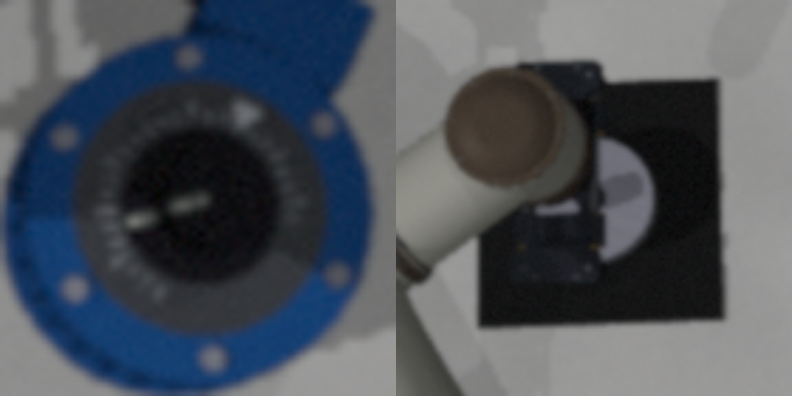

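The guard is down on the mat (right crop, centred near (590,200)). On the dial (left crop), the pointer ends near (130,222) and the index arrowhead is near (243,110). Next I look closely with the wrist camera.

```bash
cat >> h.py <<'E'
def wray(f,u,v):
    p,M=cam(f); x,y=(u-f["cx"])/f["fx"],(v-f["cy"])/f["fy"]; r=np.hypot(x,y)+1e-12; s=np.sin(r)/r
    return p,M@np.array([x*s,-y*s,-np.cos(r)])
def wonz(f,u,v,z):
    p,d=wray(f,u,v); return p+d*(z-p[2])/d[2]
def wproj(f,X):
    p,M=cam(f); c=M.T@(np.array(X).T-p[:,None]) ; c=c*np.array([1,-1,-1])[:,None]
    rr=np.hypot(c[0],c[1]); t=np.arctan2(rr,c[2]); return f["cx"]+f["fx"]*t*c[0]/rr, f["cy"]+f["fy"]*t*c[1]/rr
def rect(f,z=.116,c=(.4965,-.2205),half=.075,n=560):
    # orthophoto of plane z: up = +x, left = +y
    a=np.linspace(half,-half,n); XX,YY=np.meshgrid(a,a,indexing='ij')
    P=np.c_[(XX+c[0]).ravel(),(YY+c[1]).ravel(),np.full(n*n,z)]
    u,v=wproj(f,P); return cv2.remap(f["image"],u.reshape(n,n).astype(np.float32),v.reshape(n,n).astype(np.float32),cv2.INTER_CUBIC)
E
python3 - <<'E'
from h import *
x,y=0.4965,-0.2205
env.gripper_to(0.95)
env.goto([x,y,.28],[180,0,-90])
f=env.grab_frame("wrist"); print([f[k] for k in("fx","cx","cy","position","orientation")])
cv2.imwrite("pics/f.png",np.hstack([cv2.resize(f["image"],(400,300)),cv2.resize(rect(f),(400,400))[:300]]) if 0 else np.hstack([cv2.resize(f["image"],(320,240),interpolation=cv2.INTER_AREA),np.zeros((240,1,3),np.uint8)]) if 0 else np.hstack([cv2.copyMakeBorder(cv2.resize(f["image"],(240,180)),0,380,0,0,0),rect(f)]))
for t in("dial_pointer","index_tip","dial_grip"):
    print(t,[(np.round(d["xyz"],3).tolist(),round(d["score"],2)) for d in env.search_frame(f,t)][:3])
s=env.read_state(); print(s["clock"],s["joint_positions"],env.inverse_kinematics([x,y,.28],[180,0,-100])[5])
E
```

```text
[325.19226210127806, 281.9477329327683, 210.16194291084872, array([ 0.4970065 , -0.28953219,  0.44167115]), array([-1.48903550e+01, -5.99501232e-02, -1.79969923e+02])]
dial_pointer [([0.495, -0.23, 0.128], 0.56), ([0.636, -0.466, 0.008], 0.2)]
index_tip [([0.503, -0.239, 0.11], 0.94)]
dial_grip [([0.495, -0.228, 0.127], 0.68)]
15.7333 [-6.74406754e+00  1.19595846e+01 -5.56165741e+00 -5.53681232e-03
 -7.25048418e+01  6.83516911e+00] -3.160124216742551
```

View pics/f.png

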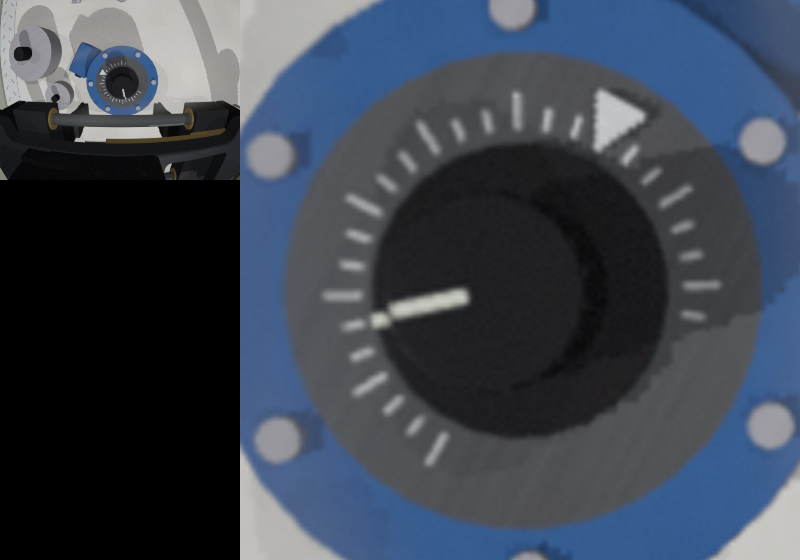

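In the orthophoto (right panel), the dial centre is at about (519,289), the pointer end at (380,320) and the index tip at (597,153). That leaves about 132° to turn clockwise. First twist: 66°.

```bash
cat >> h.py <<'E'
def twist(deg,c=(.4945,-.2203),g=40):
    """hold dial, turn clockwise by deg about mid yaw -90, let go, go up to view pose"""
    x,y=c
    env.gripper_to(0.95)
    env.goto([x,y,.21],[180,0,-90+deg/2])
    print("hit",env.move_straight([x,y,.123],rate=.12,force_limit=8))
    env.gripper_to(0,g); s=env.read_state(); print(s["opening"]*87,s["finger_force"],s["position"],s["force"])
    q=np.array(s["joint_positions"])
    for k in (1,2,3): 
        qq=q.copy(); qq[5]-=deg*k/3; env.set_joints(qq)
    s=env.read_state(); print("tq",s["wrist_torque"],s["force"],s["tool_rot"],s["opening"]*87)
    env.gripper_to(0.95)
    env.move_straight([x,y,.21],rate=.15)
    env.goto([.4965,-.2205,.28],[180,0,-90])
    print(env.read_state()["clock"])
E
python3 - <<'E'
from h import *
twist(66)
f=env.grab_frame("wrist"); cv2.imwrite("pics/g.png",rect(f))
E
```

```text
hit False
47.15199238960193 40.00062466599047 [ 0.49386937 -0.22066641  0.12308967] [-2.28350021 -2.72067829  2.07072323]
tq [-0.35448262  1.06627958 -0.04234972] [-2.27089778 -1.41886019  2.60663653] [ 1.79897316e+02 -8.52585377e-02 -1.22777631e+02] 47.624268091596534
21.725
```

View pics/g.png

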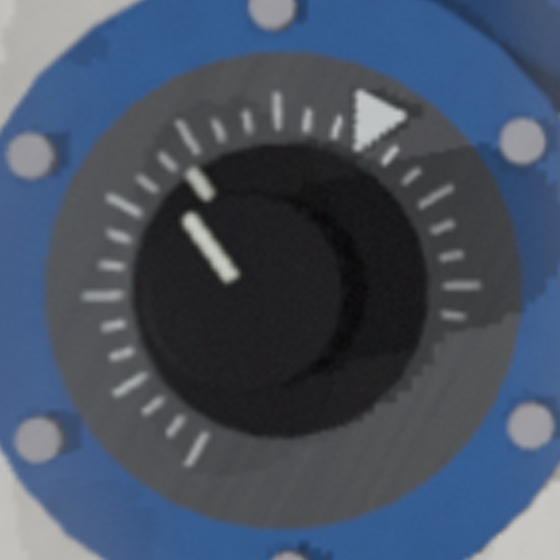

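The pointer's outer end is now at (191,170) and the index tip at (358,152), seen from the centre (280,289). About 66.5° remain. Second twist with a fresh hold.

```bash
python3 - <<'E'
from h import *
twist(66.5)
f=env.grab_frame("wrist"); f2=env.grab_frame("top"); a=cv2.resize(rect(f,half=.06,c=(.494,-.2203)),(400,400))
cv2.imwrite("pics/i.png",np.hstack([rect(f,half=.055,c=(.494,-.2203)),np.vstack([cv2.resize(f2["image"][190:350,140:300],(240,240)),cv2.resize(f2["image"],(240,320))])]))
E
```

```text
hit False
47.25200472694911 40.00046543776989 [ 0.49387504 -0.22065661  0.12309094] [-2.21092786 -2.2247542   1.43119136]
tq [-0.43516433  1.01843239 -0.0748379 ] [-3.6070218  -0.77288495  1.30131536] [ 1.79898538e+02 -8.60367938e-02 -1.23020638e+02] 47.13407393182816
27.7667
```

View pics/i.png

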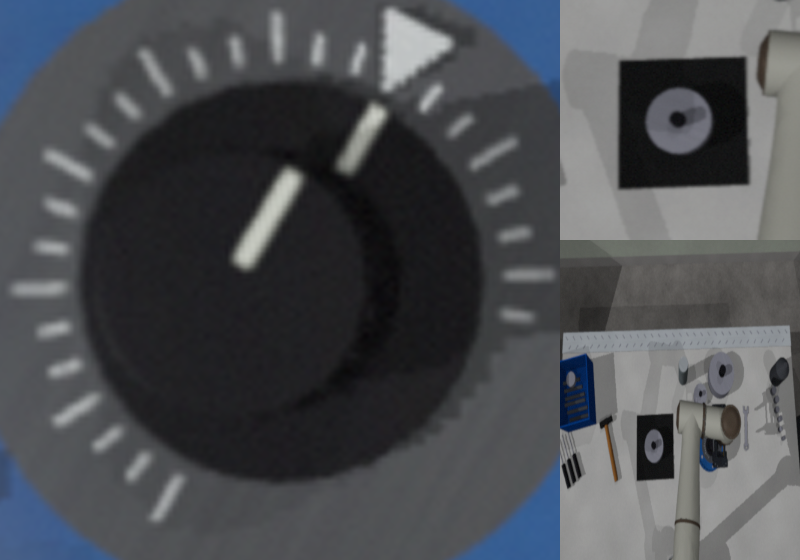

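The pointer end (379,106) and the index tip (386,93) both lie about 29° from the centre (282,280), so they line up to within about 1°. The guard stands open side down, wholly on the mat, and the can, mallet and spanner are where they were. I hand in now.

```bash
python3 -c "
from workcell import env
print(env.close_job())"
```

```text
the job is handed in; nothing more can be done
None
```

I set the guard open side down, wholly on the mat, turned the dial in two holds until its pointer was within about 1° of the index arrowhead, and let go; the job is handed in at about 28 s, and no verdict came back.

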